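# Line up the hand bells for the music hour

### The arm

A 6-joint arm with a two-finger parallel gripper is mounted at the origin on the work surface. World frame = base frame: x ahead of the robot, y to its left, z up, the work surface at z = 0. Lengths are in m, angles in rad, forces in N, time in s.
With the tool pointing down it reaches from about 0.25 to 0.8 m from the base axis. Payload 3.9 kg.
Tool frame: the origin (TCP) lies at the very end of the fingers, on their centre line; the grasp point (between the pads) lies 19 mm behind it (hold_point_z is the distance from the TCP to the grasp point, in m); z points along the fingers, y is the line along which they close (so a half turn about z gives the same grasp; the last joint's range is limited). The gripper opens to 85 mm and grips with 20 to 120 N. Pads are 22 mm wide; open, the fingers measure 114 mm over their backs; the gripper's body (76 mm by 85 mm) begins 54 mm behind the grasp point. The pads swing forward as they close: fully open they stand 13 mm farther back than shut.
Start: joints at [0, 0.26, -0.138, 1.173, 0, 1.571], TCP at [0.525, -0, 0.231] pointing down, gripper open.
Joint ranges: [-2.78, 2.78], [-0.83, 1.72], [-1.28, 1.37], [-1.9, 2.12], [-1.57, 1.48], [-3.14, 3.14]. Speed limits (rad/s): [2.57, 2.57, 3.14, 3.14, 3.14, 3.14].

### API

Orientations are given as a 3x3 rotation matrix whose columns are the frame's x, y, z axes.
In Python, from workcell import sense, snapshot, job_done, hold_point_z gives the robot as it stands. The module is installed in compiled form; this text tells all that it offers.
- The arm moves only by the shell command python3 -m inch 'ROWS' [OPENING] [FORCE]. ROWS is a JSON list of rows, 1 to 8 of them, each of 6 numbers: dx, dy, dz in m, then a rotation vector rx, ry, rz in rad; each row shifts and turns the commanded pose from where the row before left it, along the tool's axes as they then stand; what a row does not reach is not made up. A row lasts 1/8 s, in which the tool goes at most 0.0625 m and 0.188 rad, less where a joint would pass 70% of its speed; a pose out of reach is approached as far as the arm can. OPENING is the finger opening in m, set as the command begins (- or left out keeps the last). The fingers move at their own pace and stop on an object; FORCE is the grip in N (left out, the last holds). Time passes only in rows, so rows that do not move let the fingers close. It prints the time, the measured TCP pose, the force, the opening and the grip force at its end.
- sense(): the state, without advancing time (a new reading comes with each control period).
- snapshot(name): name is "scene" or "side" or "wrist"; returns a dict with "frame" (384x512x3 uint8, blue, green, red), "fx", "fy", "cx", "cy" (pixels), "D" ([k1, k2, p1, p2, k3] as OpenCV has them; the pictures are not rectified), "R" (3x3) and "t" (3): a world point X has camera coordinates R X + t. Camera axes: x right, y down, z forward; pixel columns grow to the right and rows downward; lengths in m; the calibration is good to about 2 mm. A picture is of the moment at which its call begins. There is no depth.
- job_done(): hands the job in; it is judged then, once.
The state is a dict: "time_s": time; "joint_pos": joint angles; "qd": joint speeds; "joint_torque": joint torques, N m; "tool_pos": TCP position; "eef_rot": TCP orientation; "force": force on the tool from outside, world axes, zero at the start; "ft_torque": the same for the moment, N m; "finger_gap": finger opening in m; "grasp_force": force on a finger pad.
Only numpy, scipy, OpenCV 4.12 (cv2) and the standard library are available. Lean on these libraries where they do the work, as an engineer would, in place of code of your own. Each camera call takes 0.05 s, during which the arm holds its last target. There are 200 camera calls.

### The job

Set out the four brass hand bells for the music hour: stand them upright in order of size along the row of round marks, one centred on each mark, the smallest on the yellow mark and growing to the largest on the blue one. Keep each bell upright and set it down gently rather than dropping it, and leave the pill box and the teapot lid where they are.

Things in the scene. Friction and masses are not known exactly. Their poses are not given: they have to be found in the camera images.
- bell_1: The smallest of four loose upright brass hand bells: brass cup 40 mm across at its mouth (below) and 40 mm high, then a 4 mm dark collar 19 mm across, then a straight upright mahogany handle 16 mm thick, from 44 to 96 mm above the origin. Origin: centre of the mouth, at the underside; z up the handle. Round: yaw does not matter. 0.08 to 0.4 kg.
- bell_2: The second smallest of four loose upright brass hand bells: brass cup 52 mm across at its mouth (below) and 50 mm high, then a 4 mm dark collar 19 mm across, then a straight upright mahogany handle 16 mm thick, from 54 to 106 mm above the origin. Origin: centre of the mouth, at the underside; z up the handle. Round: yaw does not matter. 0.08 to 0.4 kg.
- bell_3: The second largest of four loose upright brass hand bells: brass cup 64 mm across at its mouth (below) and 60 mm high, then a 4 mm dark collar 19 mm across, then a straight upright mahogany handle 16 mm thick, from 64 to 116 mm above the origin. Origin: centre of the mouth, at the underside; z up the handle. Round: yaw does not matter. 0.08 to 0.4 kg.
- bell_4: The largest of four loose upright brass hand bells: brass cup 76 mm across at its mouth (below) and 70 mm high, then a 4 mm dark collar 19 mm across, then a straight upright mahogany handle 16 mm thick, from 74 to 126 mm above the origin. Origin: centre of the mouth, at the underside; z up the handle. Round: yaw does not matter. 0.08 to 0.4 kg.
- mark_yellow: Yellow mark, at one end of the row (either end): a fixed round mark 84 mm across and 4 mm thick, one of four in a straight row on a fixed pale wooden board (96 x 420 mm, 12 mm thick); neighbours are about 105 mm apart. Origin: centre of its underside; its top is 4 mm higher, 16 mm above the table.
- mark_grey_a: Grey mark, one of the two alike in the middle of the row: a fixed round mark 84 mm across and 4 mm thick, one of four in a straight row on a fixed pale wooden board (96 x 420 mm, 12 mm thick); neighbours are about 105 mm apart. Origin: centre of its underside; its top is 4 mm higher, 16 mm above the table.
- mark_grey_b: The other grey mark in the middle of the row: a fixed round mark 84 mm across and 4 mm thick, one of four in a straight row on a fixed pale wooden board (96 x 420 mm, 12 mm thick); neighbours are about 105 mm apart. Origin: centre of its underside; its top is 4 mm higher, 16 mm above the table.
- mark_blue: Blue mark, at the end of the row away from the yellow one: a fixed round mark 84 mm across and 4 mm thick, one of four in a straight row on a fixed pale wooden board (96 x 420 mm, 12 mm thick); neighbours are about 105 mm apart. Origin: centre of its underside; its top is 4 mm higher, 16 mm above the table.
- pillbox: Bystander: loose lavender plastic seven-day pill box, 32 x 150 mm, 25 mm high, long side along its y. Origin: centre of its underside.
- teapot_lid: Bystander: loose white porcelain teapot lid, 76 mm across, 40 mm high with its knob. Origin: centre of its underside.
Mind the look-alikes: they are no part of the job. What is shaped like the bell_2 but purple is not meant.

How it is judged:
By the outcome, as a careful person would: the job done as asked, in the order asked, and still so for the second after the job is handed in, with the robot touching nothing.
It also fails if it takes over 118 s, if anything falls off the work surface, if the arm or the gripper's body presses on something with over 40 N, if the wrist force passes 120 N, or if a joint passes its speed limit or range.

## Working session

There is one attempt and no reset: what is moved stays moved. The work goes in short steps, Python scripts to look and compute and a shell command to move; the robot and the scene stay as the last step left them, time stands still between calls to the robot, and variables do not carry over. Pictures are saved under pics/ and viewed, at most 14 in all, crops included, and the job is handed in when it is done.

```bash
mkdir -p pics
cat > h.py <<'E'
import numpy as np, cv2, pickle
from workcell import sense, snapshot
def grab(n,tag):
    s=snapshot(n); pickle.dump(s,open(f'{tag}.pkl','wb')); return s
def K(s): return np.array([[s['fx'],0,s['cx']],[0,s['fy'],s['cy']],[0,0,1.]])
def back(s,u,v,z):
    p=cv2.undistortPoints(np.array([[[u,v]]],float),K(s),np.array(s['D'],float))[0,0]
    R=np.array(s['R']);t=np.array(s['t']); d=R.T@np.array([p[0],p[1],1]); c=-R.T@t
    return c+d*(z-c[2])/d[2]
def proj(s,X):
    return cv2.projectPoints(np.array(X,float).reshape(-1,3),cv2.Rodrigues(np.array(s['R'],float))[0],np.array(s['t'],float),K(s),np.array(s['D'],float))[0][:,0]
E
python3 - <<'E'
from h import *
for n in('scene','side'):
    s=grab(n,n); cv2.imwrite(f'pics/{n}.png',cv2.resize(s['frame'],(800,600),interpolation=cv2.INTER_CUBIC))
    print(n,-np.array(s['R']).T@s['t'],s['fx'])
st=sense();print(st['time_s'],st['eef_rot'],st['finger_gap'])
E
```

```text
scene [ 1.22641415 -0.51019621  0.84968801] 495.4173419095708
side [-0.14625855 -0.8512567   0.72218417] 489.9242556420887
0.1 [[ 5.62274154e-05  9.99998437e-01 -1.76710287e-03]
 [ 9.99999998e-01 -5.62374720e-05 -5.64130117e-06]
 [-5.74066975e-06 -1.76710255e-03 -9.99998439e-01]] 0.08525581944155647
```

View pics/scene.png

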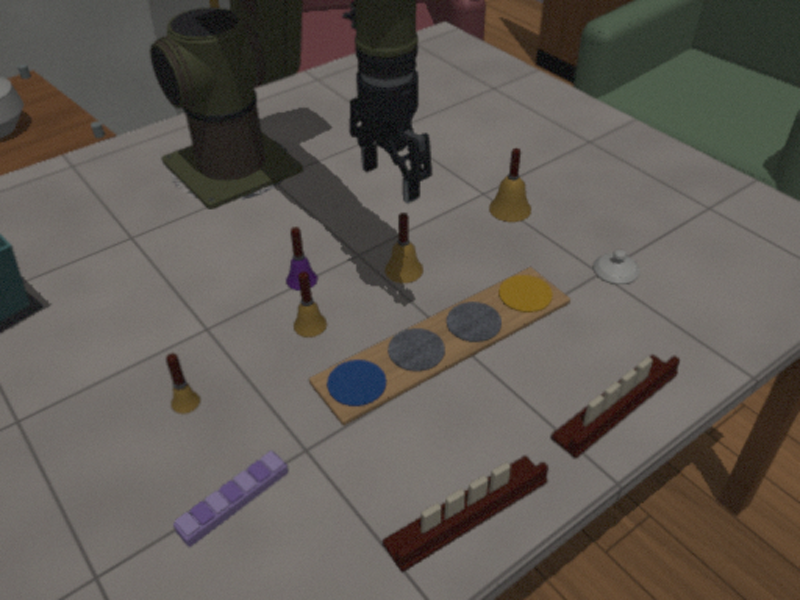

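View pics/side.png

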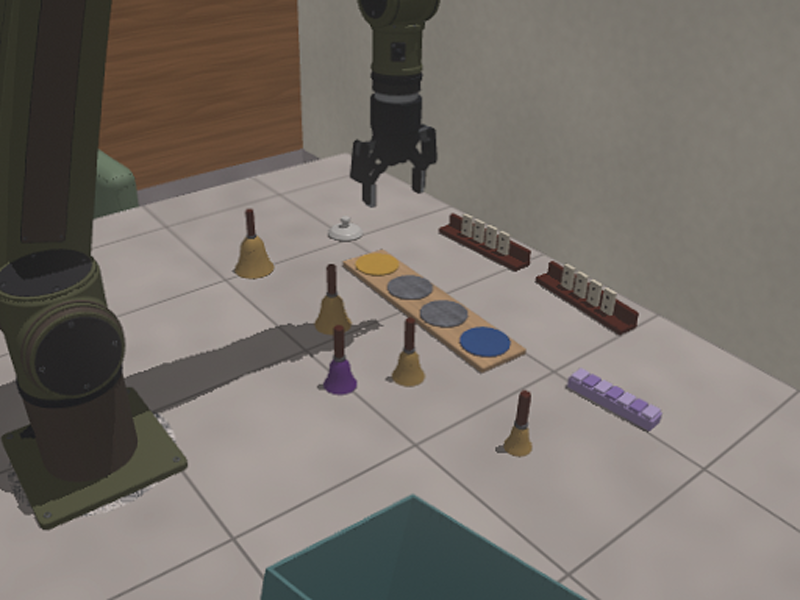

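The pictures are 800x600, scaled by 1/0.64.

- **Scene view:** handle tops are at (173,355), (304,275), (403,216) and (516,151) for bells 1–4. Marks are at yellow (526,293), grey (474,321) and (417,350), and blue (357,382).
- **Side view:** handle tops are at (524,393), (409,320), (331,266) and (250,211). Marks are at yellow (378,263), grey (410,287) and (444,313), and blue (485,342).

The purple bell at scene (300,260) is the look-alike.

```bash
cat > m.py <<'E'
from h import *
T={'scene':[(173,355),(304,275),(403,216),(516,151),(295,230)],'side':[(524,393),(409,320),(331,266),(250,211),(339,327)]}
M={'scene':[(526,293),(474,321),(417,350),(357,382)],'side':[(378,263),(410,287),(444,313),(485,342)]}
H=[.096,.106,.116,.126,.106]
for n in T:
    s=pickle.load(open(n+'.pkl','rb')); f=s['frame'].astype(int); print(n)
    b,g,r=f[...,0],f[...,1],f[...,2]
    red=(((r-g)>1.0*g)|((r-g)>25))&(r<150)&(abs(b-g)<35)&(g<60)&(r-b>12)
    for i,(u,v) in enumerate(T[n]):
        top=back(s,u*.64,v*.64,H[i]); x=top[:2]
        for k in range(4):
            a,c=proj(s,[[*x,H[i]],[*x,H[i]-.05]]); mid=(a+c)/2
            m=np.zeros(red.shape,np.uint8); cv2.line(m,tuple(int(q) for q in a.round()),tuple(int(q) for q in c.round()),1,15)
            ys,xs=np.where(red&(m>0)); ce=np.array([xs.mean(),ys.mean()])
            x=x+(back(s,*ce,H[i]-.026)-back(s,*mid,H[i]-.026))[:2]
        print('bell',i+1,top[:2].round(4),x.round(4),len(xs))
    for j,(u,v) in enumerate(M[n]):
        p=f[int(v*.64),int(u*.64)]
        # flood fill on blurred frame to get the disc, then ellipse centre
        fb=cv2.bilateralFilter(s['frame'],7,30,5); m=np.zeros((386,514),np.uint8)
        cv2.floodFill(fb.copy(),m,(int(u*.64),int(v*.64)),0,(24,)*3,(24,)*3,(255<<8)|cv2.FLOODFILL_FIXED_RANGE)
        m=cv2.morphologyEx(m[1:-1,1:-1],cv2.MORPH_CLOSE,np.ones((5,5)))
        c=max(cv2.findContours(m,0,1)[0],key=cv2.contourArea).reshape(-1,2)
        W=np.array([back(s,*q,.016)[:2] for q in c]); (cx,cy),rad=cv2.minEnclosingCircle(W.astype(np.float32))
        print('mark',j,back(s,u*.64,v*.64,.016)[:2].round(4),np.round([cx,cy,rad],4),np.linalg.norm(W-[cx,cy],axis=1).min().round(4))
E
python3 m.py
```

```text
scene
bell 1 [ 0.4893 -0.3333] [ 0.4862 -0.3359] 52
bell 2 [ 0.4713 -0.1175] [ 0.4633 -0.1155] 56
bell 3 [0.4595 0.0727] [0.461  0.0712] 30
bell 4 [0.4457 0.3255] [0.4432 0.3279] 38
bell 5 [ 0.3736 -0.0723] [ 0.3671 -0.07  ] 37
mark 0 [0.6326 0.1824] [0.63   0.1812 0.0439] 0.0386
mark 1 [0.6291 0.077 ] [0.6275 0.0762 0.0435] 0.0393
mark 2 [ 0.6228 -0.0283] [ 0.6195 -0.0282  0.0429] 0.039
mark 3 [ 0.6187 -0.1327] [ 0.6173 -0.1338  0.0419] 0.0389
side
bell 1 [ 0.4808 -0.3371] [ 0.506  -0.3179] 17
bell 2 [ 0.4594 -0.1203] [ 0.4845 -0.0912] 12m.py:14: RuntimeWarning: Mean of empty slice.
  ys,xs=np.where(red&(m>0)); ce=np.array([xs.mean(),ys.mean()])
  ret = ret.dtype.type(ret / rcount)
Traceback (most recent call last):
  File "m.py", line 13, in <module>
    m=np.zeros(red.shape,np.uint8); cv2.line(m,tuple(int(q) for q in a.round()),tuple(int(q) for q in c.round()),1,15)
                                               ~~~~~^^^^^^^^^^^^^^^^^^^^^^^^^^^
  File "m.py", line 13, in <genexpr>
    m=np.zeros(red.shape,np.uint8); cv2.line(m,tuple(int(q) for q in a.round()),tuple(int(q) for q in c.round()),1,15)
                                                     ~~~^^^
ValueError: cannot convert float NaN to integer
```

```bash
python3 - <<'E'
from h import *
out=[]
for n,pts in {'scene':[(173,355),(304,275),(403,216),(516,151)],'side':[(524,393),(409,320),(331,266),(250,211)]}.items():
    f=pickle.load(open(n+'.pkl','rb'))['frame']
    print(n,[[f[int(v*.64)+d,int(u*.64)+1].tolist() for d in (6,14,35)] for u,v in pts])
    out.append(np.hstack([cv2.resize(f[max(0,int(v*.64)-8):int(v*.64)+57,int(u*.64)-22:int(u*.64)+22],(200,295),interpolation=cv2.INTER_NEAREST) if v*.64>8 else 0 for u,v in pts]))
cv2.imwrite('pics/crops.png',np.vstack(out))
E
sed -i 's/^    red=.*/    red=(r>1.9*g)\&(r>1.5*b)/' m.py; python3 m.py
```

```text
scene [[[11, 15, 37], [17, 22, 38], [61, 81, 91]], [[14, 14, 33], [13, 10, 33], [42, 79, 96]], [[13, 12, 29], [15, 17, 39], [38, 75, 95]], [[13, 15, 37], [53, 56, 65], [42, 76, 92]]]
side [[[40, 43, 56], [38, 41, 55], [66, 99, 120]], [[37, 41, 55], [38, 41, 55], [60, 89, 108]], [[38, 42, 56], [40, 43, 57], [54, 77, 93]], [[36, 39, 55], [38, 41, 56], [64, 94, 115]]]
scene
bell 1 [ 0.4893 -0.3333] [ 0.4869 -0.3358] 60
bell 2 [ 0.4713 -0.1175] [ 0.4653 -0.1165] 64
bell 3 [0.4595 0.0727] [0.4604 0.0716] 34
bell 4 [0.4457 0.3255] [0.4429 0.3279] 40
bell 5 [ 0.3736 -0.0723] [ 0.3686 -0.0704] 40
mark 0 [0.6326 0.1824] [0.63   0.1812 0.0439] 0.0386
mark 1 [0.6291 0.077 ] [0.6275 0.0762 0.0435] 0.0393
mark 2 [ 0.6228 -0.0283] [ 0.6195 -0.0282  0.0429] 0.039
mark 3 [ 0.6187 -0.1327] [ 0.6173 -0.1338  0.0419] 0.0389
sidem.py:14: RuntimeWarning: Mean of empty slice.
  ys,xs=np.where(red&(m>0)); ce=np.array([xs.mean(),ys.mean()])
  ret = ret.dtype.type(ret / rcount)
Traceback (most recent call last):
  File "m.py", line 13, in <module>
    m=np.zeros(red.shape,np.uint8); cv2.line(m,tuple(int(q) for q in a.round()),tuple(int(q) for q in c.round()),1,15)
                                               ~~~~~^^^^^^^^^^^^^^^^^^^^^^^^^^^
  File "m.py", line 13, in <genexpr>
    m=np.zeros(red.shape,np.uint8); cv2.line(m,tuple(int(q) for q in a.round()),tuple(int(q) for q in c.round()),1,15)
                                                     ~~~^^^
ValueError: cannot convert float NaN to integer
```

View pics/crops.png

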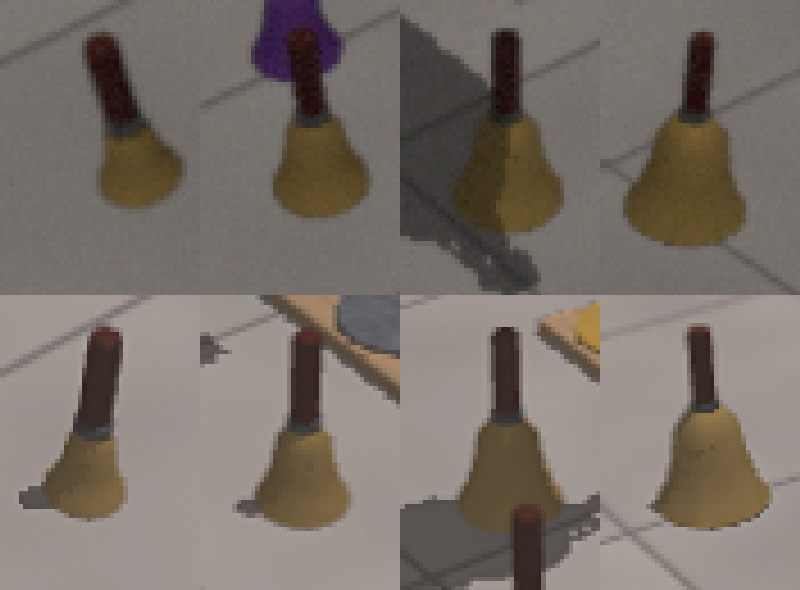

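```bash
sed -i "s/^    red=.*/    q=r>1.45*g if n=='scene' else r>1.2*g\n    red=q\&(g<(45 if n=='scene' else 65))\&(g-b<12)\&(r>b+8)/; s/(cx,cy),rad=.*/(cx,cy),ax,_=cv2.fitEllipse(W.astype(np.float32)*1000); cx,cy,rad=cx\/1e3,cy\/1e3,sum(ax)\/4e3/" m.py; python3 m.py
```

```text
scene
bell 1 [ 0.4893 -0.3333] [ 0.4891 -0.3367] 107
bell 2 [ 0.4713 -0.1175] [ 0.4663 -0.1171] 96
bell 3 [0.4595 0.0727] [0.4576 0.0731] 66
bell 4 [0.4457 0.3255] [0.4425 0.3276] 66
bell 5 [ 0.3736 -0.0723] [ 0.3709 -0.0716] 74
mark 0 [0.6326 0.1824] [0.6308 0.1818 0.0417] 0.0392
mark 1 [0.6291 0.077 ] [0.6282 0.0762 0.0414] 0.0396
mark 2 [ 0.6228 -0.0283] [ 0.6197 -0.0282  0.0413] 0.0391
mark 3 [ 0.6187 -0.1327] [ 0.6176 -0.1338  0.0404] 0.0389
side
bell 1 [ 0.4808 -0.3371] [ 0.4815 -0.3373] 145
bell 2 [ 0.4594 -0.1203] [ 0.461  -0.1193] 116
bell 3 [0.4482 0.0695] [0.4489 0.0717] 92
bell 4 [0.4343 0.3172] [0.4344 0.3222] 71
bell 5 [ 0.3658 -0.0743] [ 0.3648 -0.0727] 122
mark 0 [0.6254 0.1781] [0.624  0.1809 0.0402] 0.0362
mark 1 [0.6182 0.0713] [0.6195 0.0737 0.0403] 0.037
mark 2 [ 0.6102 -0.0321] [ 0.609  -0.0312  0.0416] 0.0376
mark 3 [ 0.6064 -0.1387] [ 0.6085 -0.1352  0.0397] 0.0372
```

Run:
```python
from h import *
for n,pts in {'scene':[(370,170),(411,198)],'side':[(371,205),(419,191)]}.items():
    s=pickle.load(open(n+'.pkl','rb'))
    for p in pts: print(n,back(s,p[0]*.64,p[1]*.64,.244))
    print(proj(s,[[.525,0,.244],[.525+.05,0,.244],[.525-.05,0,.244]])/.64)
w=grab('wrist','wrist'); cv2.imwrite('pics/wrist.png',w['frame']); print(-np.array(w['R']).T@w['t'],w['R'])
print(proj(w,[[.459,.072,.126-.01],[.466,-.118,.106],[.62,.182,.016],[.62,.0755,.016],[.615,-.0297,.016],[.613,-.1345,.016]]))
```

```text
scene [ 0.48218767 -0.00105224  0.244     ]
scene [0.56892117 0.00313374 0.244     ]
[[389.1609677  183.7690832 ]
 [411.97180536 201.02440248]
 [367.58667577 167.43872841]]
side [ 0.47589693 -0.00302836  0.244     ]
side [ 0.56801008 -0.00432374  0.244     ]
[[395.60037227 196.57491035]
 [420.68995469 189.0797686 ]
 [369.32640102 204.46849878]]
[0.52494342 0.06807827 0.37203355] [[ 0.99999723  0.00155935 -0.00176313]
 [ 0.00198206 -0.96188078  0.27346195]
 [-0.0012695  -0.27346469 -0.96188121]]
[[179.7478855   99.41316717]
 [201.87901624 289.16486728]
 [348.62093405  -7.61971078]
 [340.48264349  97.89167909]
 [329.88605481 185.28589138]
 [323.14039412 259.73903195]]
```

View pics/wrist.png

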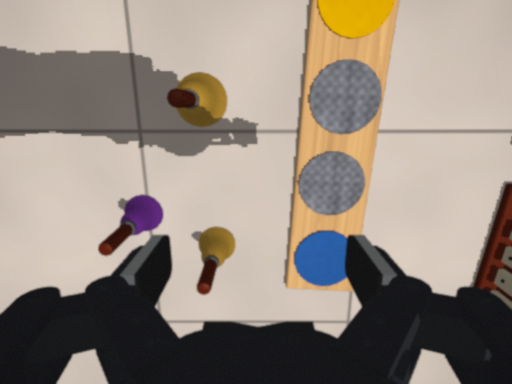

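The wrist view shows the grey marks at (345.5,97) and (332,183), blue at (322,258), and yellow cut off by the top edge. The bell_3 handle top is near (174,97) and bell_2's is near (204,287).

Run:
```python
from h import *
w=pickle.load(open('wrist.pkl','rb')); f=w['frame']
for (u,v,z) in [(174,97,.116),(204.5,287,.106),(345.5,97,.016),(332,183,.016),(322.5,258,.016)]: print(back(w,u,v,z))
for n,(u,v) in {'a':(345,97),'b':(332,183)}.items():
    m=np.zeros((386,514),np.uint8); cv2.floodFill(cv2.bilateralFilter(f,7,30,5),m,(u,v),0,(24,)*3,(24,)*3,(255<<8)|cv2.FLOODFILL_FIXED_RANGE)
    c=max(cv2.findContours(m[1:-1,1:-1],0,1)[0],key=cv2.contourArea).reshape(-1,2)
    W=np.array([back(w,*q,.016)[:2] for q in c]); print(n,cv2.fitEllipse(W.astype(np.float32)*1000))
```

```text
[0.45434566 0.07391269 0.116     ]
[ 0.46886608 -0.11539377  0.106     ]
[0.62572906 0.076488   0.016     ]
[ 0.61744885 -0.02671503  0.016     ]
[ 0.61197175 -0.13187291  0.016     ]
a ((625.3027954101562, 76.44612884521484), (79.4659423828125, 82.11012268066406), 53.68794250488281)
b ((616.6580200195312, -27.171232223510742), (78.47235107421875, 82.3377685546875), 47.04752731323242)
```

```bash
python3 -m inch '[[-0.056,-0.0067,0.005,0,0,0],[-0.056,-0.0067,0.005,0,0,0],[-0.056,-0.0067,0.005,0,0,0],[-0.056,-0.0067,0.005,0,0,0],[-0.056,-0.0067,0.005,0,0,0],[-0.056,-0.0067,0.005,0,0,0],[0,0,0,0,0,0],[0,0,0,0,0,0]]' 0.06
python3 - <<'E'
from h import *
w=grab('wrist','w1'); cv2.imwrite('pics/w1.png',w['frame']); st=sense(); p=st['tool_pos']
print(p,proj(w,[p,[p[0],p[1],.096],[.485,-.337,.096],[.485,-.337,.0]]))
E
```

```text
time_s: 1.15
tool_pos: [0.4844, -0.3356, 0.2008]
eef_rot: [[0.001, 1.0, -0.001], [1.0, -0.001, 0.001], [0.001, -0.001, -1.0]]
force: [0.7, 0.2, 0.1]
finger_gap: 0.0597
grasp_force: 0.0
[ 0.48462262 -0.33499021  0.20108331] [[257.74260312 237.70854471]
 [257.96795202 185.14274677]
 [258.39755126 187.36137886]
 [258.37479922 165.50582869]]
```

View pics/w1.png

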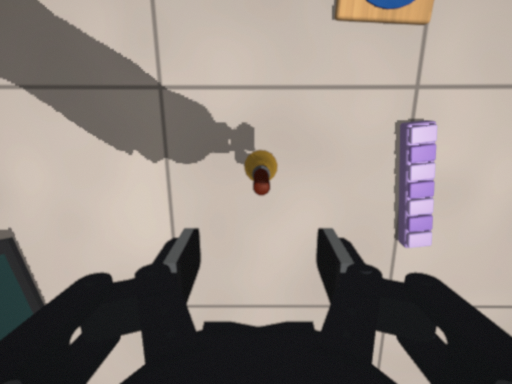

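The wrist view shows the bell_1 handle top at (261.5,187) and the mouth at (261,165). Finger midline is about column 258.5, so the offset is roughly +2 mm in x and -1.5 mm in y. I'll descend and grip.

```bash
python3 -m inch '[[-0.0016,0.0024,0.03,0,0,0],[0,0,0.04,0,0,0],[0,0,0.04,0,0,0],[0,0,0.0315,0,0,0],[0,0,0,0,0,0]]' && python3 -m inch '[[0,0,0,0,0,0],[0,0,0,0,0,0],[0,0,0,0,0,0],[0,0,0,0,0,0],[0,0,0,0,0,0],[0,0,0,0,0,0]]' 0.0 40
```

```text
time_s: 1.82
tool_pos: [0.4855, -0.3345, 0.0577]
eef_rot: [[-0.002, 1.0, -0.005], [1.0, 0.002, 0.004], [0.004, -0.005, -1.0]]
force: [-0.1, 0.2, 0.5]
finger_gap: 0.0599
grasp_force: 0.0
time_s: 2.58
tool_pos: [0.4883, -0.3382, 0.0614]
eef_rot: [[0.0, 1.0, 0.003], [1.0, -0.0, -0.001], [-0.001, 0.003, -1.0]]
force: [-0.9, 0.4, 5.7]
finger_gap: 0.0148
grasp_force: 39.0
```

Gripped. I'll lift 0.15 m and look with the wrist camera.

```bash
python3 -m inch '[[0,0,-0.02,0,0,0],[0,0,-0.04,0,0,0],[0,0,-0.05,0,0,0],[0,0,-0.04,0,0,0],[0,0,0,0,0,0],[0,0,0,0,0,0]]'
python3 - <<'E'
from h import *
for k in range(4): print(sense()['tool_pos'],sense()['time_s']); w=grab('wrist','w2')
cv2.imwrite('pics/w2.png',w['frame'])
s=grab('side','s2'); cv2.imwrite('pics/s2.png',cv2.resize(s['frame'],(800,600),interpolation=cv2.INTER_CUBIC))
E
```

```text
time_s: 3.32
tool_pos: [0.4867, -0.3374, 0.2091]
eef_rot: [[0.0, 1.0, -0.001], [1.0, -0.0, 0.001], [0.001, -0.001, -1.0]]
force: [0.3, -0.3, -0.8]
finger_gap: 0.0149
grasp_force: 39.2
[ 0.48669319 -0.33740002  0.20914948] 3.325
[ 0.48629364 -0.33709842  0.20841926] 3.375
[ 0.48614211 -0.33694339  0.20805959] 3.425
[ 0.48615957 -0.33692759  0.20798205] 3.475
```

View pics/s2.png

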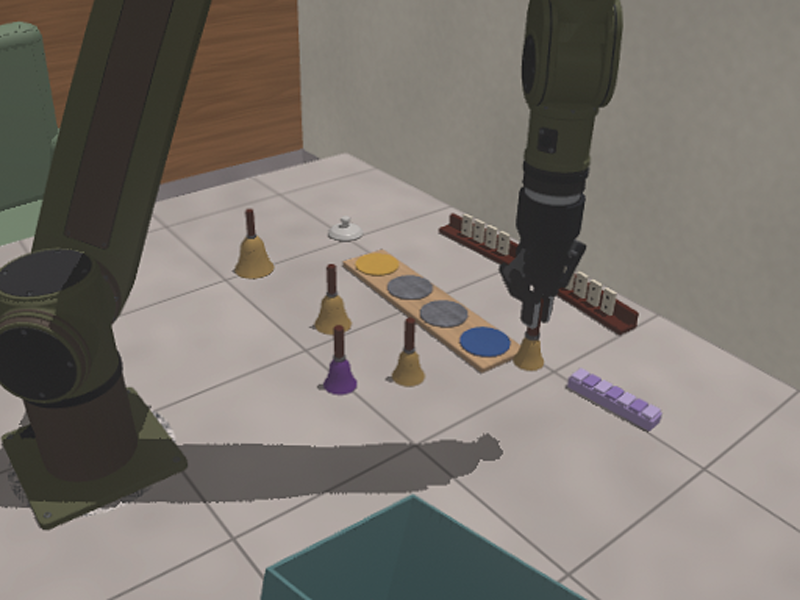

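View pics/w2.png

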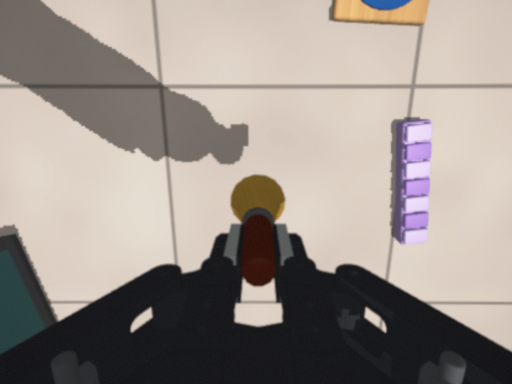

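Bell_1 hangs upright and centred between the pads: in the wrist view the mouth centre is at (258,201), and in the side view it is clear of the table at (530,350). Next I'll carry it to just short of the yellow mark.

```bash
python3 -m inch '[[0.058,0.0175,0,0,0,0],[0.058,0.0175,0,0,0,0],[0.058,0.0175,0,0,0,0],[0.058,0.0175,0,0,0,0],[0.058,0.0175,0,0,0,0],[0.058,0.0175,0,0,0,0],[0.058,0.0175,0,0,0,0],[0.058,0.0175,0,0,0,0]]' && python3 -m inch '[[0,0,0,0,0,0],[0,0,0,0,0,0],[0,0,0,0,0,0]]'
cat > mk.py <<'E'
from h import *
import sys
def disc(w,seed,z):
    f=cv2.bilateralFilter(w['frame'],7,30,5); m=np.zeros((386,514),np.uint8)
    cv2.floodFill(f,m,seed,0,(26,)*3,(26,)*3,(255<<8)|cv2.FLOODFILL_FIXED_RANGE)
    c=max(cv2.findContours(m[1:-1,1:-1],0,1)[0],key=cv2.contourArea).reshape(-1,2)
    W=np.array([back(w,*q,z)[:2] for q in c]).astype(np.float32)*1000
    return cv2.fitEllipse(cv2.convexHull(W))
E
python3 - <<'E'
from h import *
w=pickle.load(open('w2.pkl','rb')); print('mouth/top rel', back(w,258,201,.149)-[.4862,-.3370,0])
w=grab('wrist','w3'); p=sense()['tool_pos']; print(p); cv2.imwrite('pics/w3.png',w['frame'])
print(proj(w,[[.626,.1815,.016],[.6245,.0755,.016]]))
E
```

```text
time_s: 4.58
tool_pos: [0.6273, 0.1283, 0.2091]
eef_rot: [[-0.0, 1.0, -0.001], [1.0, 0.0, -0.0], [-0.0, -0.001, -1.0]]
force: [1.5, -0.2, -0.3]
finger_gap: 0.0147
grasp_force: 39.1
time_s: 4.95
tool_pos: [0.6267, 0.125, 0.2095]
eef_rot: [[0.002, 1.0, -0.001], [1.0, -0.002, -0.001], [-0.001, -0.001, -1.0]]
force: [0.7, 0.6, -0.9]
finger_gap: 0.015
grasp_force: 39.2
mouth/top rel [0.0001941  0.00133061 0.149     ]
[0.62680101 0.1248493  0.20977016]
[[257.19696369 115.19248442]
 [256.03544041 205.40194879]]
```

View pics/w3.png

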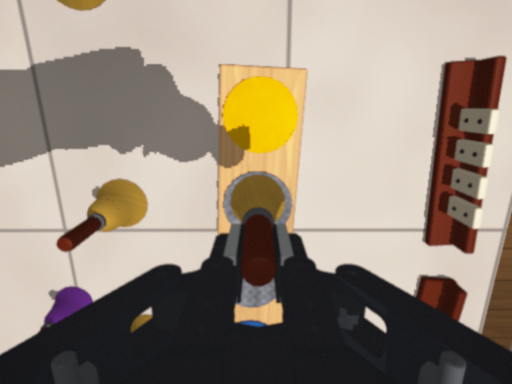

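The wrist view shows the yellow mark centred at (260,114.5), with shadow on its lower left edge. That gives about (0.629,0.182), which fits the straight line through the other marks. I'll go over it and down to about 8 mm above.

```bash
python3 -m inch '[[0.028,0.001,0,0,0,0],[0.028,0.001,0,0,0,0],[0,0,0.03,0,0,0],[0,0,0.04,0,0,0],[0,0,0.04,0,0,0],[0,0,0.016,0,0,0],[0,0,0,0,0,0],[0,0,0,0,0,0]]'
python3 - <<'E'
from h import *
P=[]
for k in range(4): P.append(sense()['tool_pos']); w=grab('wrist','w4')
print(np.array(P)); cv2.imwrite('pics/w4.png',w['frame'])
p=P[-1]
a=np.linspace(0,2*np.pi,60)
E
```

```text
time_s: 6.0
tool_pos: [0.6306, 0.1824, 0.0857]
eef_rot: [[0.001, 1.0, 0.003], [1.0, -0.001, 0.001], [0.001, 0.003, -1.0]]
force: [0.4, -0.4, -0.6]
finger_gap: 0.0148
grasp_force: 39.2
[[0.6306357  0.18242401 0.08572227]
 [0.63075708 0.18259376 0.08591398]
 [0.6307057  0.18270089 0.08586576]
 [0.63048077 0.18269443 0.08563716]]
```

View pics/w4.png

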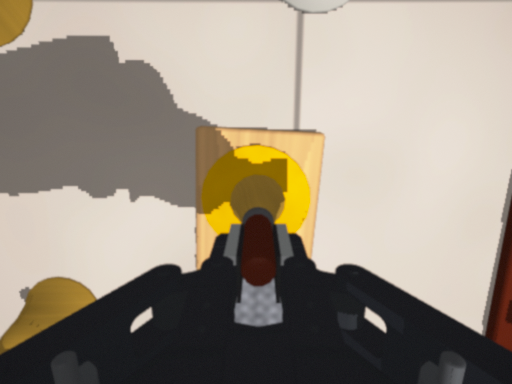

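The yellow mark spans columns 202–309 with its top at row 145. The bell mouth is centred at column 257.5.

Run:
```python
from h import *
w=pickle.load(open('w4.pkl','rb'))
print('mark top',back(w,256,145,.016),'L',back(w,202,193,.016),'R',back(w,309,193,.016))
print('mouth ctr',back(w,257.5,201,.024))
f=w['frame'].astype(int); m=(f[...,2]>2.2*f[...,0])&(f[...,1]>1.7*f[...,0]); ys,xs=np.where(m[140:230]); print(xs.min(),xs.max(),ys.min()+140)
for v in (150,165,180,190,200,210): print(v,np.where(m[v,190:330])[0][[0,-1]]+190)
```

```text
mark top [0.6296148  0.22281985 0.016     ] L [0.58895118 0.18671018 0.016     ] R [0.66954624 0.18675115 0.016     ]
mouth ctr [0.6307218  0.18304615 0.024     ]
200 511 144
150 [229 280]
165 [212 299]
180 [203 307]
190 [201 310]
200 [201 310]
210 [202 308]
```

```bash
python3 -m inch '[[-0.001,-0.0012,0.004,0,0,0],[0,0,0.002,0,0,0],[0,0,0.001,0,0,0],[0,0,0,0,0,0]]'; python3 -m inch '[[0,0,0.001,0,0,0],[0,0,0,0,0,0]]';python3 -m inch '[[0,0,0.001,0,0,0],[0,0,0,0,0,0]]'
```

```text
time_s: 6.7
tool_pos: [0.6277, 0.1814, 0.0775]
eef_rot: [[-0.0, 1.0, -0.0], [1.0, 0.0, 0.0], [0.0, -0.0, -1.0]]
force: [-1.9, 0.0, 5.1]
finger_gap: 0.0147
grasp_force: 39.8
time_s: 6.95
tool_pos: [0.6278, 0.1815, 0.0775]
eef_rot: [[-0.0, 1.0, 0.001], [1.0, 0.0, 0.0], [0.0, 0.001, -1.0]]
force: [-5.0, -0.7, 10.1]
finger_gap: 0.015
grasp_force: 40.5
time_s: 7.2
tool_pos: [0.6278, 0.1815, 0.0775]
eef_rot: [[-0.0, 1.0, 0.001], [1.0, 0.0, 0.001], [0.001, 0.001, -1.0]]
force: [-6.0, -0.4, 13.9]
finger_gap: 0.0147
grasp_force: 41.1
```

Bell_1 is firmly seated. I'll ease the pressure, open, rise and go to bell_2.

```bash
python3 -m inch '[[0,0,-0.0018,0,0,0],[0,0,0,0,0,0]]' && python3 -m inch '[[0,0,0,0,0,0],[0,0,0,0,0,0],[0,0,0,0,0,0],[0,0,-0.02,0,0,0],[0,0,-0.04,0,0,0],[0,0,-0.04,0,0,0],[0,0,-0.03,0,0,0]]' 0.06 && python3 -m inch '[[-0.05,-0.027,0,0,0,0],[-0.05,-0.027,0,0,0,0],[-0.05,-0.027,0,0,0,0],[-0.05,-0.027,0,0,0,0],[-0.05,-0.027,0,0,0,0],[-0.05,-0.027,0,0,0,0],[0,0,0,0,0,0],[0,0,0,0,0,0]]'
cat > top.py <<'E'
# handle-top centre of the bell below the gripper from the wrist camera: args height
from h import *; import sys
z=float(sys.argv[1]); P=[]
for k in range(2): P.append(sense()['tool_pos']); w=grab('wrist','wt')
p=P[-1]; f=w['frame'].astype(int); m=(f[...,2]>2*f[...,1])&(f[...,2]>1.5*f[...,0])
q=proj(w,[p[0],p[1],z])[0]; ys,xs=np.where(m[:,215:300]); k=abs(ys-q[1])<60; ys,xs=ys[k],xs[k]+215
print(p,'expect',q,'rows',ys.min(),ys.max(),'cols at low end',xs[ys>ys.max()-8].min(),xs[ys>ys.max()-8].max())
# top disc is the lowest part of the handle in view; its near rim is at radius 8 mm
v=ys.max()+.5; u=xs[ys>ys.max()-8]; u=(u.min()+u.max())/2
X=back(w,u,v,z)+[0,.008,0]; print('top',X,'move dx,dy',X[1]-p[1],X[0]-p[0])
E
python3 top.py .106
```

```text
time_s: 7.45
tool_pos: [0.6281, 0.1816, 0.0775]
eef_rot: [[-0.0, 1.0, 0.001], [1.0, 0.0, 0.0], [0.0, 0.001, -1.0]]
force: [-2.7, -0.7, 7.9]
finger_gap: 0.0146
grasp_force: 40.0
time_s: 8.32
tool_pos: [0.6285, 0.1815, 0.2083]
eef_rot: [[0.0, 1.0, 0.002], [1.0, -0.0, 0.0], [0.0, 0.002, -1.0]]
force: [-0.1, 0.3, -0.4]
finger_gap: 0.0599
grasp_force: 0.0
time_s: 9.32
tool_pos: [0.4663, -0.1186, 0.2067]
eef_rot: [[0.001, 1.0, 0.001], [1.0, -0.001, 0.0], [0.0, 0.001, -1.0]]
force: [-0.7, 0.4, 0.3]
finger_gap: 0.06
grasp_force: 0.0
[ 0.46661488 -0.11807809  0.20662514] expect [257.48932229 186.95197085] rows 169 193 cols at low end 251 264
top [ 0.46663373 -0.1159573   0.106     ] move dx,dy 0.002120789053409733 1.8842834033250266e-05
```

Measured bell_2 top is (0.4666,-0.116), consistent with the other views. Descend and grip.

```bash
python3 -m inch '[[0.002,0,0.03,0,0,0],[0,0,0.04,0,0,0],[0,0,0.04,0,0,0],[0,0,0.027,0,0,0],[0,0,0,0,0,0],[0,0,0,0,0,0]]' && python3 -m inch '[[0,0,0,0,0,0],[0,0,0,0,0,0],[0,0,0,0,0,0],[0,0,0,0,0,0],[0,0,0,0,0,0]]' 0.0 40 && python3 -m inch '[[0,0,-0.02,0,0,0],[0,0,-0.04,0,0,0],[0,0,-0.05,0,0,0],[0,0,-0.04,0,0,0],[0,0,0,0,0,0],[0,0,0,0,0,0]]'
```

```text
time_s: 10.18
tool_pos: [0.4672, -0.1161, 0.0704]
eef_rot: [[-0.001, 1.0, 0.001], [1.0, 0.001, -0.0], [-0.0, 0.001, -1.0]]
force: [0.8, -0.4, -0.7]
finger_gap: 0.0596
grasp_force: 0.0
time_s: 10.8
tool_pos: [0.4665, -0.1168, 0.0705]
eef_rot: [[0.0, 1.0, 0.001], [1.0, -0.0, -0.0], [-0.0, 0.001, -1.0]]
force: [-1.0, -0.0, 5.5]
finger_gap: 0.0151
grasp_force: 38.9
time_s: 11.55
tool_pos: [0.4652, -0.1165, 0.2186]
eef_rot: [[0.0, 1.0, -0.002], [1.0, -0.0, 0.0], [0.0, -0.002, -1.0]]
force: [0.1, -0.3, -2.5]
finger_gap: 0.0151
grasp_force: 39.5
```

```bash
python3 -m inch '[[0.04825,0.0395,0,0,0,0],[0.04825,0.0395,0,0,0,0],[0.04825,0.0395,0,0,0,0],[0.04825,0.0395,0,0,0,0],[0,0,0,0,0,0]]' && python3 -m inch '[[0,0,0.03,0,0,0],[0,0,0.04,0,0,0],[0,0,0.04,0,0,0],[0,0,0.016,0,0,0],[0,0,0,0,0,0],[0,0,0,0,0,0]]'
cat > rel.py <<'E'
# place check: mark (fit circle r=.042 to edge points at z=.016) and mouth centre
from h import *; import sys
from scipy.optimize import least_squares
tag,kind,zb=sys.argv[1],sys.argv[2],float(sys.argv[3]); rb=float(sys.argv[4])
for k in range(3): w=grab('wrist',tag)
p=sense()['tool_pos']; f=cv2.GaussianBlur(w['frame'],(3,3),0).astype(int); b,g,r=f[...,0],f[...,1],f[...,2]
wood=(r>1.25*b)&(r<2.0*b)&(r>60); 
mark={'grey':(abs(r-b)<0.18*r)&(r<170),'blue':(b>1.3*r),'yellow':(r>2.2*b)&(g>1.7*b)}[kind]
brass=(r>1.5*b)&(g>1.15*b)
E=[]
for v in range(60,225):   # mark outermost pixels within a window about the tool
    x=np.where(mark[v,185:332])[0]+185
    if len(x)>4: E.append((v,x[0],x[-1]))
E=np.array(E)
def fit(pts,z,R):
    W=np.array([back(w,u,v,z)[:2] for u,v in pts])
    s=least_squares(lambda c:np.linalg.norm(W-c,axis=1)-R,p[:2],loss='soft_l1',f_scale=.001)
    return s.x,np.sqrt((s.fun**2).mean())
print('TCP',p)
for row in E[::8]: print(*row,end=' | ')
pts=[(a-.5,v) for v,a,_ in E]+[(c+.5,v) for v,_,c in E]
print('\nmark',fit(pts,.016,.042))
cv2.imwrite(f'pics/{tag}.png',w['frame'])
E
python3 rel.py w5 grey .024 .026
```

```text
time_s: 12.18
tool_pos: [0.6252, 0.08, 0.2156]
eef_rot: [[-0.005, 1.0, -0.004], [1.0, 0.005, 0.001], [0.001, -0.004, -1.0]]
force: [-0.9, -0.8, -1.9]
finger_gap: 0.0149
grasp_force: 39.8
time_s: 12.92
tool_pos: [0.625, 0.0763, 0.095]
eef_rot: [[0.0, 1.0, 0.002], [1.0, -0.0, 0.0], [0.0, 0.002, -1.0]]
force: [0.5, -0.0, -1.6]
finger_gap: 0.0144
grasp_force: 39.7
TCP [0.62529564 0.07653552 0.0953595 ]
111 185 193 | 119 185 195 | 127 185 195 | 135 185 196 | 143 185 267 | 151 185 287 | 159 185 296 | 167 185 302 | 175 185 306 | 183 185 308 | 191 185 309 | 199 185 309 | 207 209 307 | 215 212 303 | 223 218 297 | 
mark (array([0.61100891, 0.09625792]), np.float64(0.010171794654770043))
```

View pics/w5.png

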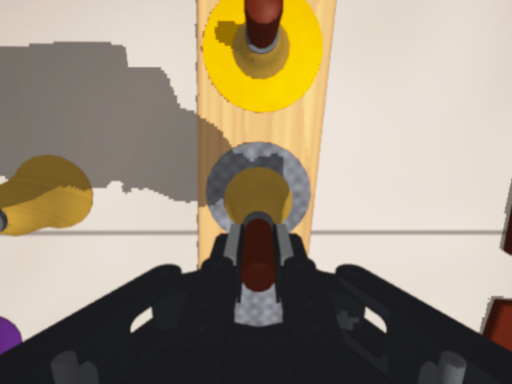

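Bell_1's mouth is centred on the yellow mark (both at about column 262.5). The grey mark spans 206–310 with its top at row 142; bell_2's mouth spans 225–292 with its top at row 167.

Run:
```python
from h import *
w=pickle.load(open('w5.pkl','rb'))
print('grey y',back(w,258,142,.016)[1]-.042,'x',[back(w,u,191,.016)[0] for u in(206,310)])
print('bell2 y',back(w,258,167,.024)[1]-.026,'x',[back(w,u,196,.024)[0] for u in(225,292)])
print('yellow y',back(w,262,111.5,.016)[1]+.042,'bell1 y',back(w,262,79,.016)[1]+.02)
```

```text
grey y 0.07550896150847453 x [np.float64(0.5852154266669951), np.float64(0.6670452265657434)]
bell2 y 0.07404758061856445 x [np.float64(0.6009384075990601), np.float64(0.6520035781499165)]
yellow y 0.18166796399932678 bell1 y 0.18194410057076602
```

Bell_1 is centred to within 0.5 mm. Bell_2 needs +1 mm in y, then down.

```bash
python3 -m inch '[[0.001,0,0.004,0,0,0],[0,0,0.002,0,0,0],[0,0,0.001,0,0,0],[0,0,0,0,0,0]]'; python3 -m inch '[[0,0,0.001,0,0,0],[0,0,0,0,0,0]]'
```

```text
time_s: 13.58
tool_pos: [0.6239, 0.0774, 0.0866]
eef_rot: [[-0.0, 1.0, -0.0], [1.0, 0.0, -0.0], [-0.0, -0.0, -1.0]]
force: [-0.9, 1.3, -1.6]
finger_gap: 0.015
grasp_force: 40.0
time_s: 13.82
tool_pos: [0.624, 0.0774, 0.0865]
eef_rot: [[-0.0, 1.0, 0.0], [1.0, 0.0, 0.0], [0.0, 0.0, -1.0]]
force: [-2.7, 0.0, 5.5]
finger_gap: 0.0148
grasp_force: 40.5
```

```bash
python3 -m inch '[[0,0,-0.0005,0,0,0],[0,0,0,0,0,0],[0,0,0,0,0,0],[0,0,0,0,0,0],[0,0,-0.02,0,0,0],[0,0,-0.04,0,0,0],[0,0,-0.04,0,0,0],[0,0,-0.025,0,0,0]]' 0.06 && python3 -m inch '[[-0.001,-0.0423,0,0,0,0],[-0.001,-0.0423,0,0,0,0],[-0.001,-0.0423,0,0,0,0],[0,-0.0423,0,0,0,0],[0,0,0,0,0,0],[0,0,0,0,0,0]]'; python3 top.py .116
```

```text
time_s: 14.82
tool_pos: [0.6248, 0.0775, 0.2134]
eef_rot: [[-0.0, 1.0, 0.003], [1.0, 0.0, 0.0], [0.0, 0.003, -1.0]]
force: [1.1, 0.9, 0.8]
finger_gap: 0.0599
grasp_force: 0.0
time_s: 15.58
tool_pos: [0.4557, 0.0745, 0.2115]
eef_rot: [[-0.0, 1.0, 0.002], [1.0, 0.0, 0.0], [0.0, 0.002, -1.0]]
force: [0.3, -0.1, -1.3]
finger_gap: 0.0597
grasp_force: 0.0
[0.45610663 0.07455873 0.21145935] expect [257.30918576 188.59812153] rows 170 195 cols at low end 248 263
top [0.45457822 0.07647068 0.116     ] move dx,dy 0.001911953096003463 -0.001528403847722959
```

```bash
python3 -m inch '[[0,-0.0013,0.03,0,0,0],[0,0,0.04,0,0,0],[0,0,0.04,0,0,0],[0,0,0.021,0,0,0],[0,0,0,0,0,0],[0,0,0,0,0,0]]' && python3 -m inch '[[0,0,0,0,0,0],[0,0,0,0,0,0],[0,0,0,0,0,0],[0,0,0,0,0,0],[0,0,0,0,0,0]]' 0.0 40 && python3 -m inch '[[0,0,-0.02,0,0,0],[0,0,-0.04,0,0,0],[0,0,-0.05,0,0,0],[0,0,-0.04,0,0,0],[0,0,0,0,0,0],[0,0,0,0,0,0]]'
```

```text
time_s: 16.42
tool_pos: [0.4549, 0.0745, 0.0808]
eef_rot: [[0.0, 1.0, 0.001], [1.0, -0.0, 0.0], [0.0, 0.001, -1.0]]
force: [0.4, 0.4, 0.1]
finger_gap: 0.06
grasp_force: 0.0
time_s: 17.05
tool_pos: [0.4543, 0.0745, 0.0809]
eef_rot: [[-0.0, 1.0, 0.002], [1.0, 0.0, 0.0], [0.0, 0.002, -1.0]]
force: [0.1, -1.1, 5.0]
finger_gap: 0.0152
grasp_force: 39.1
time_s: 17.8
tool_pos: [0.4524, 0.0742, 0.2287]
eef_rot: [[0.0, 1.0, -0.002], [1.0, -0.0, -0.0], [-0.0, -0.002, -1.0]]
force: [-0.5, 0.6, -2.6]
finger_gap: 0.0151
grasp_force: 39.6
```

```bash
python3 -m inch '[[-0.0255,0.0411,0,0,0,0],[-0.0255,0.0411,0,0,0,0],[-0.0255,0.0411,0,0,0,0],[-0.0255,0.0411,0,0,0,0],[0,0,0,0,0,0]]' && python3 -m inch '[[0,0,0.03,0,0,0],[0,0,0.04,0,0,0],[0,0,0.04,0,0,0],[0,0,0.016,0,0,0],[0,0,0,0,0,0],[0,0,0,0,0,0]]'
python3 rel.py w6 grey .024 .032
```

```text
time_s: 18.42
tool_pos: [0.6192, -0.0295, 0.2259]
eef_rot: [[0.003, 1.0, -0.004], [1.0, -0.003, -0.0], [-0.0, -0.004, -1.0]]
force: [-0.9, 0.1, -3.3]
finger_gap: 0.0152
grasp_force: 40.0
time_s: 19.18
tool_pos: [0.6189, -0.0275, 0.1055]
eef_rot: [[-0.0, 1.0, 0.002], [1.0, 0.0, -0.0], [-0.0, 0.002, -1.0]]
force: [-0.3, 0.7, -1.9]
finger_gap: 0.0148
grasp_force: 39.9
TCP [ 0.61920216 -0.02764092  0.1058405 ]
60 210 321 | 68 212 319 | 76 215 317 | 84 219 313 | 92 224 307 | 100 235 299 | 108 185 286 | 116 185 199 | 124 185 199 | 132 185 199 | 140 185 199 | 148 185 280 | 156 185 290 | 164 185 296 | 172 185 300 | 180 185 303 | 188 185 303 | 196 185 303 | 204 208 301 | 212 212 297 | 220 218 291 | 
mark (array([0.60443875, 0.00212773]), np.float64(0.018695263020145698))
```

View pics/w6.png

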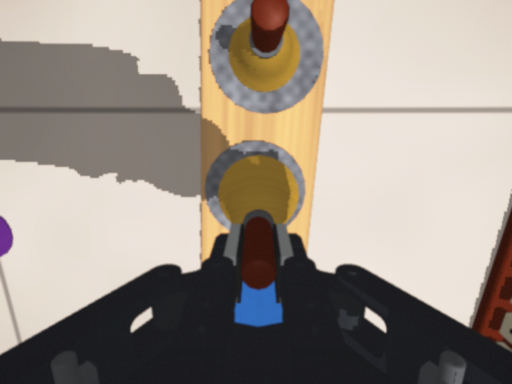

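Bell_2's mouth spans 229–300 and its grey mark 209–323, so it is about 1 mm off. The second grey mark spans about 205–304 with its top at about row 141, and bell_3's mouth spans about 219–299 with its top at about row 152. I'll read these finer.

Run:
```python
from h import *
w=pickle.load(open('w6.pkl','rb')); f=w['frame'].astype(int); b,g,r=f[...,0],f[...,1],f[...,2]
br=(r>2.2*b)&(g>1.3*b)
def ext(v,lo,hi):
    x=np.where(br[v,lo:hi])[0]+lo; return (x[0],x[-1]) if len(x) else None
print([ (v,ext(v,205,312)) for v in (178,184,190,196)]); print([(v,ext(v,215,320)) for v in (48,54,60)])
c=np.where(br[130:200,258])[0]+130; print('brass top',c[0], f[136:158:2,252].tolist())
print('bell2 bottom',np.where(br[40:110,265])[0].max()+40)
print('grey y',back(w,254.5,141.5,.016)[1]-.042,'x',[back(w,u,188,.016)[0] for u in(205,304)])
print('bell3 y',back(w,258,c[0]-.5,.024)[1]-.032,'x',[back(w,u,190,.024)[0] for u in(219,299)])
print('grey1 x',[back(w,u,54,.016)[0] for u in(209,323)],'bell2 x',[back(w,u,54,.016)[0] for u in(229,300)])
```

```text
[(178, (np.int64(223), np.int64(293))), (184, (np.int64(220), np.int64(296))), (190, (np.int64(219), np.int64(297))), (196, (np.int64(219), np.int64(297)))]
[(48, (np.int64(229), np.int64(298))), (54, (np.int64(230), np.int64(298))), (60, (np.int64(230), np.int64(298)))]
brass top 155 [[122, 185, 231], [122, 185, 231], [106, 138, 171], [142, 136, 136], [146, 139, 138], [147, 139, 138], [147, 140, 139], [138, 132, 131], [84, 80, 80], [75, 75, 75], [55, 105, 132]]
bell2 bottom 91
grey y -0.02952054735364734 x [np.float64(0.5765071435152496), np.float64(0.6578569682251957)]
bell3 y -0.028485366853369068 x [np.float64(0.5890136905690583), np.float64(0.6526146899684535)]
grey1 x [np.float64(0.5843124614777219), np.float64(0.6670910631686783)] bell2 x [np.float64(0.598818561080765), np.float64(0.6503806966057717)]
```

Bell_3 needs about -2.5 mm in x and -1 mm in y, then down.

```bash
python3 -m inch '[[-0.001,-0.0025,0.003,0,0,0],[0,0,0.002,0,0,0],[0,0,0.002,0,0,0],[0,0,0,0,0,0]]'; python3 -m inch '[[0,0,0.001,0,0,0],[0,0,0,0,0,0]]'
```

```text
time_s: 19.82
tool_pos: [0.6154, -0.0286, 0.097]
eef_rot: [[0.0, 1.0, -0.0], [1.0, -0.0, 0.0], [0.0, -0.0, -1.0]]
force: [-0.3, 0.4, -2.5]
finger_gap: 0.0149
grasp_force: 40.2
time_s: 20.08
tool_pos: [0.6154, -0.0286, 0.097]
eef_rot: [[-0.0, 1.0, 0.001], [1.0, 0.0, -0.0], [-0.0, 0.001, -1.0]]
force: [-2.1, -0.5, 4.5]
finger_gap: 0.0152
grasp_force: 40.7
```

Run:
```python
from h import *
w=grab('wrist','w7'); f=w['frame'].astype(int); b,g,r=f[...,0],f[...,1],f[...,2]
br=(r>2.0*b)&(g>1.3*b); gr=(abs(r-b)<.2*r)
for v in (172,178,184,190,196):
    x=np.where(br[v,208:305])[0]+208; y=np.where(gr[v,203:320])[0]+203
    print(v,x[0],x[-1],y[0],y[-1],'bell x',[round(back(w,u,v,.016)[0],4) for u in (x[0]-.5,x[-1]+.5)],'mark',[round(back(w,u,v,.016)[0],4) for u in (y[0]-.5,y[-1]+.5)])
for v in range(184,186): print(f[v,196:216].tolist())
```

```text
172 225 290 203 307 bell x [np.float64(0.5898), np.float64(0.6411)] mark [np.float64(0.5727), np.float64(0.6543)]
178 222 293 210 309 bell x [np.float64(0.5873), np.float64(0.6436)] mark [np.float64(0.5779), np.float64(0.6561)]
184 220 296 203 311 bell x [np.float64(0.5856), np.float64(0.6461)] mark [np.float64(0.5722), np.float64(0.6579)]
190 219 297 203 311 bell x [np.float64(0.5846), np.float64(0.6471)] mark [np.float64(0.5719), np.float64(0.6582)]
196 218 297 209 311 bell x [np.float64(0.5836), np.float64(0.6473)] mark [np.float64(0.5765), np.float64(0.6584)]
[[116, 124, 131], [116, 124, 131], [117, 124, 131], [117, 124, 131], [116, 124, 130], [117, 124, 130], [113, 122, 130], [104, 117, 129], [85, 108, 129], [71, 104, 132], [69, 105, 134], [72, 103, 129], [74, 93, 112], [79, 83, 90], [81, 77, 77], [81, 77, 75], [81, 76, 76], [81, 77, 77], [81, 76, 75], [81, 77, 76]]
[[115, 123, 131], [117, 123, 130], [117, 124, 131], [116, 123, 131], [116, 123, 131], [114, 123, 130], [115, 123, 131], [101, 116, 127], [84, 107, 128], [72, 104, 132], [70, 104, 133], [72, 102, 128], [76, 92, 108], [80, 82, 87], [82, 79, 78], [81, 77, 77], [81, 78, 76], [81, 77, 77], [81, 77, 77], [80, 76, 74]]
```

Mark centre x is 0.6172 and the bell's is 0.6156. I'll nudge it +1.5 mm with a tiny lift.

```bash
python3 -m inch '[[0,0,-0.003,0,0,0],[0,0.0015,0,0,0,0],[0,0,0.0015,0,0,0],[0,0,0.001,0,0,0],[0,0,0.0005,0,0,0],[0,0,0,0,0,0]]' && python3 -m inch '[[0,0,0,0,0,0],[0,0,0,0,0,0],[0,0,0,0,0,0],[0,0,-0.02,0,0,0],[0,0,-0.04,0,0,0],[0,0,-0.04,0,0,0],[0,0,-0.025,0,0,0]]' 0.06
```

```text
time_s: 20.88
tool_pos: [0.617, -0.0286, 0.0969]
eef_rot: [[-0.0, 1.0, 0.001], [1.0, 0.0, -0.0], [-0.0, 0.001, -1.0]]
force: [-1.7, -0.3, 4.7]
finger_gap: 0.0148
grasp_force: 40.8
time_s: 21.75
tool_pos: [0.6177, -0.0286, 0.2233]
eef_rot: [[0.0, 1.0, 0.003], [1.0, -0.0, -0.0], [-0.0, 0.003, -1.0]]
force: [-0.1, -0.5, -0.4]
finger_gap: 0.06
grasp_force: 0.0
```

```bash
python3 -m inch '[[0.0505,-0.0254,0,0,0,0],[0.0505,-0.0254,0,0,0,0],[0.0505,-0.0254,0,0,0,0],[0.0505,-0.0254,0,0,0,0],[0.0505,-0.0254,0,0,0,0],[0.0505,-0.0254,0,0,0,0],[0.0505,-0.0254,0,0,0,0],[0,0,0,0,0,0]]' && python3 -m inch '[[0,0,0,0,0,0]]'; python3 top.py .126
```

```text
time_s: 22.75
tool_pos: [0.4373, 0.3281, 0.2209]
eef_rot: [[-0.006, 1.0, -0.0], [1.0, 0.006, 0.001], [0.001, -0.0, -1.0]]
force: [0.9, 0.6, -0.3]
finger_gap: 0.0598
grasp_force: 0.0
time_s: 22.88
tool_pos: [0.439, 0.3247, 0.221]
eef_rot: [[-0.001, 1.0, 0.0], [1.0, 0.001, -0.001], [-0.001, 0.0, -1.0]]
force: [0.9, 0.6, 0.0]
finger_gap: 0.06
grasp_force: 0.0
[0.43938574 0.32417851 0.22099423] expect [257.54055922 188.66198574] rows 166 191 cols at low end 252 266
top [0.44061658 0.32969088 0.126     ] move dx,dy 0.005512366032412008 0.0012308425062107498
```

```bash
python3 -m inch '[[0.0035,0.0012,0.03,0,0,0],[0,0,0.04,0,0,0],[0,0,0.04,0,0,0],[0,0,0.021,0,0,0],[0,0,0,0,0,0],[0,0,0,0,0,0]]' && python3 -m inch '[[0,0,0,0,0,0],[0,0,0,0,0,0],[0,0,0,0,0,0],[0,0,0,0,0,0],[0,0,0,0,0,0]]' 0.0 45 && python3 -m inch '[[0,0,-0.02,0,0,0],[0,0,-0.04,0,0,0],[0,0,-0.05,0,0,0],[0,0,-0.04,0,0,0],[0,0,0,0,0,0],[0,0,0,0,0,0]]'
```

```text
time_s: 23.72
tool_pos: [0.4414, 0.3281, 0.0911]
eef_rot: [[0.002, 1.0, 0.001], [1.0, -0.002, 0.001], [0.001, 0.001, -1.0]]
force: [0.5, 0.3, -0.2]
finger_gap: 0.0602
grasp_force: 0.0
time_s: 24.35
tool_pos: [0.4406, 0.3288, 0.091]
eef_rot: [[-0.0, 1.0, 0.001], [1.0, 0.0, 0.001], [0.001, 0.001, -1.0]]
force: [-0.7, -0.2, 6.3]
finger_gap: 0.0151
grasp_force: 43.8
time_s: 25.1
tool_pos: [0.4395, 0.3279, 0.2386]
eef_rot: [[-0.0, 1.0, -0.002], [1.0, 0.0, -0.002], [-0.002, -0.002, -1.0]]
force: [-0.1, -1.0, -2.5]
finger_gap: 0.015
grasp_force: 44.4
```

```bash
python3 -m inch '[[-0.0576,0.0214,0,0,0,0],[-0.0576,0.0214,0,0,0,0],[-0.0576,0.0214,0,0,0,0],[-0.0576,0.0214,0,0,0,0],[-0.0576,0.0214,0,0,0,0],[-0.0576,0.0214,0,0,0,0],[-0.0576,0.0214,0,0,0,0],[-0.0576,0.0214,0,0,0,0]]' && python3 -m inch '[[0,0,0,0,0,0],[0,0,0.03,0,0,0],[0,0,0.04,0,0,0],[0,0,0.04,0,0,0],[0,0,0.016,0,0,0],[0,0,0,0,0,0],[0,0,0,0,0,0]]'
python3 rel.py w8 blue .024 .038
```

```text
time_s: 26.1
tool_pos: [0.6105, -0.134, 0.2371]
eef_rot: [[0.0, 1.0, -0.005], [1.0, -0.0, 0.001], [0.001, -0.005, -1.0]]
force: [1.1, 1.5, -1.7]
finger_gap: 0.0148
grasp_force: 44.3
time_s: 26.98
tool_pos: [0.6126, -0.1324, 0.1155]
eef_rot: [[-0.0, 1.0, 0.002], [1.0, 0.0, -0.0], [-0.0, 0.002, -1.0]]
force: [-1.2, 0.1, -1.4]
finger_gap: 0.0146
grasp_force: 44.5
TCP [ 0.61276097 -0.13263666  0.11585436]
141 249 269 | 149 233 288 | 157 224 296 | 165 218 302 | 173 215 305 | 
mark (array([ 0.61514605, -0.13524322]), np.float64(0.0006973030485162297))
```

View pics/w8.png

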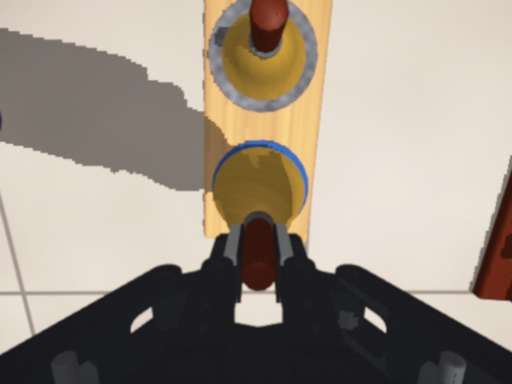

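Bell_3 sits centred on its grey mark (mouth 222–305, mark 209–317). The blue mark fits at (0.615,-0.135). Next I'll fit the bell_4 mouth.

```bash
cat > b4.py <<'E'
from h import *; import sys
from scipy.optimize import least_squares
w=pickle.load(open(sys.argv[1]+'.pkl','rb')); z=float(sys.argv[2]); f=w['frame'].astype(int); b,g,r=f[...,0],f[...,1],f[...,2]
br=(r>1.5*b)&(g>1.2*b); bl=b>1.3*r
def fit(mask,rows,z,R):
    P=[]
    for v in rows:
        x=np.where(mask[v,208:312])[0]+208
        if len(x)>3: P+= [(x[0]-.5,v),(x[-1]+.5,v)]
    W=np.array([back(w,*q,z)[:2] for q in P])
    s=least_squares(lambda c:np.linalg.norm(W-c,axis=1)-R,W.mean(0),loss='soft_l1',f_scale=.001); return s.x,s.fun.std(),P[::8]
# brass rows restricted to inside the blue ring
ins=np.zeros_like(br)
for v in range(146,186):
    x=np.where(bl[v,208:312])[0]+208
    if len(x)>3: ins[v,x[0]:x[-1]+1]=br[v,x[0]:x[-1]+1]
m=fit(bl,range(140,182),.016,.042); k=fit(ins,range(150,182),z,.038); print('mark',m[:2]); print('bell',k); print('delta',m[0]-k[0])
E
python3 b4.py w8 .024
```

```text
mark (array([ 0.61518957, -0.13520705]), np.float64(0.0004907383230934817))
bell (array([ 0.61389287, -0.13554928]), np.float64(0.00025434125622383647), [(np.float64(241.5), 150), (np.float64(233.5), 154), (np.float64(228.5), 158), (np.float64(224.5), 162), (np.float64(221.5), 166), (np.float64(218.5), 170), (np.float64(216.5), 174), (np.float64(215.5), 178)])
delta [0.0012967  0.00034224]
```

Clean fits: I need +1.3 mm in x, plus about 1 mm for the usual set-down drift. Lower.

```bash
python3 -m inch '[[0.0003,0.002,0.003,0,0,0],[0,0,0.002,0,0,0],[0,0,0.002,0,0,0],[0,0,0,0,0,0]]'; python3 -m inch '[[0,0,0.001,0,0,0],[0,0,0,0,0,0]]'; python3 -c "
from h import *
grab('wrist','w9')"; python3 b4.py w9 .016
```

```text
time_s: 27.62
tool_pos: [0.6136, -0.1322, 0.1072]
eef_rot: [[0.0, 1.0, 0.0], [1.0, -0.0, -0.0], [-0.0, 0.0, -1.0]]
force: [0.2, 0.0, -1.8]
finger_gap: 0.0145
grasp_force: 44.6
time_s: 27.88
tool_pos: [0.6138, -0.1323, 0.1071]
eef_rot: [[0.0, 1.0, 0.001], [1.0, -0.0, -0.001], [-0.001, 0.001, -1.0]]
force: [-1.6, -0.5, 5.7]
finger_gap: 0.0147
grasp_force: 45.3
mark (array([ 0.61517388, -0.13511137]), np.float64(0.0004789418342510362))
bell (array([ 0.61414326, -0.13503105]), np.float64(0.00025668160980156653), [(np.float64(241.5), 150), (np.float64(232.5), 154), (np.float64(227.5), 158), (np.float64(223.5), 162), (np.float64(220.5), 166), (np.float64(218.5), 170), (np.float64(215.5), 174), (np.float64(214.5), 178)])
delta [ 1.03062066e-03 -8.03123979e-05]
```

Within 1 mm. Release, rise and check.

```bash
python3 -m inch '[[0,0,-0.0003,0,0,0],[0,0,0,0,0,0],[0,0,0,0,0,0],[0,0,0,0,0,0],[0,0,-0.02,0,0,0],[0,0,-0.04,0,0,0],[0,0,-0.04,0,0,0],[0,0,-0.04,0,0,0]]' 0.06 && python3 -m inch '[[0,-0.05,-0.03,0,0,0],[0,-0.05,-0.03,0,0,0],[0,-0.03,0,0,0,0],[0,0,0,0,0,0],[0,0,0,0,0,0]]'
python3 - <<'E'
from h import *
a=grab('scene','e1')['frame'];b=grab('side','e2')['frame']
A=cv2.resize(a[130:290,160:400],(800,533),interpolation=cv2.INTER_CUBIC)[:,100:700]; 
cv2.imwrite('pics/end.png',np.vstack([cv2.resize(a,(400,300)),cv2.resize(b,(400,300))]))
E
```

```text
time_s: 28.92
tool_pos: [0.6134, -0.132, 0.2476]
eef_rot: [[-0.0, 1.0, -0.0], [1.0, 0.0, 0.0], [0.0, -0.0, -1.0]]
force: [0.1, 0.3, 0.2]
finger_gap: 0.0598
grasp_force: 0.0
time_s: 29.55
tool_pos: [0.4841, -0.1322, 0.3063]
eef_rot: [[0.0, 1.0, 0.001], [1.0, -0.0, -0.0], [-0.0, 0.001, -1.0]]
force: [0.6, -0.5, -0.8]
finger_gap: 0.0597
grasp_force: 0.0
```

View pics/end.png

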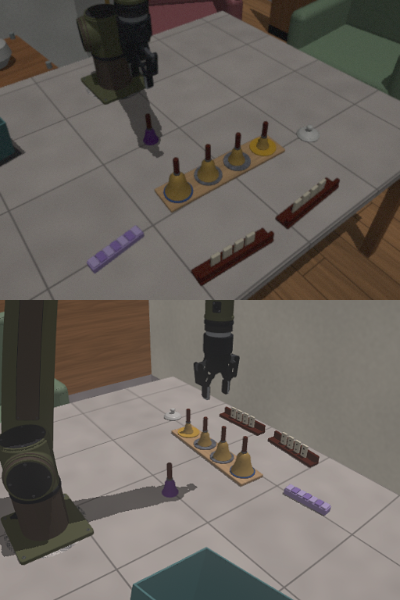

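Both views show the four bells upright on their marks, growing from yellow (scene (264,145)) to blue (scene (178,188)). The pill box, lid and purple bell haven't moved, and the arm is clear.

```bash
python3 -c "
from workcell import job_done; print(job_done())"
```

```text
the job is handed in; nothing more can be done
None
```

I handed the job in at about 30 s on the robot's clock: all four bells stand upright on their marks, smallest on yellow to largest on blue, each within roughly 1 mm of centre by the camera measurements; the pill box, teapot lid and purple bell stayed where they were.

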